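# Sort full and empty feed tins

## Task

Sort the closed feed tins standing in the middle of the shelf, lifting each to feel whether it is full or empty: full ones go flat into the wooden rack, lengthwise across its rows, long tins in the wide row and short ones in the narrow row; empty ones go on the floor of the black crate, whose cover you slide open by its knob and at the end slide fully closed again. Keep all tins lid up, stack none, and leave the other things on the shelf where they are.

Things in the scene. Friction and masses are not known exactly. Their poses are not given: they have to be found in the camera images.
- tin_a: lidded feed tin, 120 long x 56 wide x 50 high (mm), a plain aluminium box with a closed white lid; origin at the centre of its underside, x along its length, y across its width, z up through the lid. Starts standing upright on the shelf, roughly lengthwise to the robot. Full or empty cannot be seen: a full tin weighs 0.28 to 0.54 kg, an empty one 0.04 to 0.09 kg. The lid does not come off. May be absent.
- tin_b: lidded feed tin, 80 long x 56 wide x 50 high (mm), a plain aluminium box with a closed white lid; origin at the centre of its underside, x along its length, y across its width, z up through the lid. Starts standing upright on the shelf, roughly lengthwise to the robot. Full or empty cannot be seen: a full tin weighs 0.28 to 0.54 kg, an empty one 0.04 to 0.09 kg. The lid does not come off. May be absent.
- tin_c: lidded feed tin, 80 long x 56 wide x 50 high (mm), a plain aluminium box with a closed white lid; origin at the centre of its underside, x along its length, y across its width, z up through the lid. Starts standing upright on the shelf, roughly lengthwise to the robot. Full or empty cannot be seen: a full tin weighs 0.28 to 0.54 kg, an empty one 0.04 to 0.09 kg. The lid does not come off. May be absent.
- tin_d: lidded feed tin, 120 long x 56 wide x 50 high (mm), a plain aluminium box with a closed white lid; origin at the centre of its underside, x along its length, y across its width, z up through the lid. Starts standing upright on the shelf, roughly lengthwise to the robot. Full or empty cannot be seen: a full tin weighs 0.28 to 0.54 kg, an empty one 0.04 to 0.09 kg. The lid does not come off. May be absent.
- tin_e: lidded feed tin, 120 long x 56 wide x 50 high (mm), a plain aluminium box with a closed white lid; origin at the centre of its underside, x along its length, y across its width, z up through the lid. Starts standing upright on the shelf, roughly lengthwise to the robot. Full or empty cannot be seen: a full tin weighs 0.28 to 0.54 kg, an empty one 0.04 to 0.09 kg. The lid does not come off. May be absent.
- tin_f: lidded feed tin, 80 long x 56 wide x 50 high (mm), a plain aluminium box with a closed white lid; origin at the centre of its underside, x along its length, y across its width, z up through the lid. Starts standing upright on the shelf, roughly lengthwise to the robot. Full or empty cannot be seen: a full tin weighs 0.28 to 0.54 kg, an empty one 0.04 to 0.09 kg. The lid does not come off. May be absent.
- rack: fixed wooden two-row rack, dark floor, light rails, 252 (x) x 208 (y) mm; origin at the centre of its underside. Floor plate 6 mm; rails 4 mm thick, 8 mm high above the floor. A rail along y parts a 140 mm wide row (centre x = -52 mm) for long tins from a 100 mm row (x = +72 mm) for short ones. Each row is 200 mm along y and takes two tins side by side, their length along the rack's x.
- long_row (a point): centre of the floor surface of the 140 mm row, 6 mm above the shelf; axes as the rack's; the row runs along y
- short_row (a point): centre of the floor surface of the 100 mm row, 6 mm above the shelf; axes as the rack's; the row runs along y
- crate: fixed open-topped black crate for empties, outside 170 (x) x 220 (y) x 66 high mm, walls and floor 5 mm thick; origin at the centre of its underside; room for two tins side by side along y, lengthwise along x. A sliding cover lies on it; two runners, level with its rim and on legs, carry the open cover and reach to x = +241 mm at y = +-106 mm
- cover (a joint): sliding flat grey cover of the crate, 170 x 220 x 5 mm, top face 72 mm above the crate's underside: 0 m = closed over the crate, 0.16 = fully open at its stop, slid along the crate's +x (away from the robot), then leaving all but the last 10 mm of the inside free; about 2 N to slide, stays where it is left; starts at 0 to 0.03
- cover_knob (a point): centre of the top of the cover's black knob, a block 20 (x) x 30 (y) x 30 high mm standing on the cover at its near edge, 60 mm to crate -x of the cover's centre; top 102 mm above the crate's underside; moves with the cover; axes as the crate's
- glass_dish: round glass feeding dish, 70 mm across, 22 high; loose bystander, to be left alone; origin low at its middle
- check_valve: black plastic check valve, 92 x 22 x 24 mm, length along x; loose bystander, to be left alone; origin low at its middle
- breeder_box: clear acrylic breeder box, 100 x 180 x 90 high mm; loose bystander, to be left alone; origin low at its middle
- pot_shard: arched terracotta pot shard, 90 mm long, 40 high; loose bystander, to be left alone; origin low at its middle
Mind the look-alikes: they are no part of the job. What is shaped like the tin_c but blue, green or red is not meant.

How it is judged:
At the end, for the whole second after the job is handed in: All tins still, upright (0.1 rad). Full (by weight): on the rack floor (4 mm) in the row of its length, within 15 mm of the row's centre line, 80 mm of its middle, 0.35 rad of rack x. Empty: on the crate floor (origin under 12 mm), inside. Cover closed within 12 mm (value of joint cover below 0.012 m and linear speed of each of tin_a, tin_b, tin_c, tin_d, tin_e, tin_f below 0.02 m/s and angle between each of tin_a, tin_b, tin_c, tin_d, tin_e, tin_f's own z axis and vertical below 0.1 rad and ((x of tin_a in the frame of long_row between -0.015 and 0.015 m and y of tin_a in the frame of long_row between -0.08 and 0.08 m and z of tin_a in the frame of long_row between -0.004 and 0.004 m and angle between the x axis of tin_a and the x axis of rack, either way round below 0.35 rad and contact force between tin_a and rack above 1.7 N) or (x of tin_a in the frame of crate between -0.08 and 0.08 m and y of tin_a in the frame of crate between -0.09 and 0.09 m and z of tin_a in the frame of crate between 0 and 0.012 m and contact force between tin_a and crate below 1.7 N)) and ((x of tin_b in the frame of short_row between -0.015 and 0.015 m and y of tin_b in the frame of short_row between -0.08 and 0.08 m and z of tin_b in the frame of short_row between -0.004 and 0.004 m and angle between the x axis of tin_b and the x axis of rack, either way round below 0.35 rad and contact force between tin_b and rack above 1.7 N) or (x of tin_b in the frame of crate between -0.08 and 0.08 m and y of tin_b in the frame of crate between -0.09 and 0.09 m and z of tin_b in the frame of crate between 0 and 0.012 m and contact force between tin_b and crate below 1.7 N)) and ((x of tin_c in the frame of short_row between -0.015 and 0.015 m and y of tin_c in the frame of short_row between -0.08 and 0.08 m and z of tin_c in the frame of short_row between -0.004 and 0.004 m and angle between the x axis of tin_c and the x axis of rack, either way round below 0.35 rad and contact force between tin_c and rack above 1.7 N) or (x of tin_c in the frame of crate between -0.08 and 0.08 m and y of tin_c in the frame of crate between -0.09 and 0.09 m and z of tin_c in the frame of crate between 0 and 0.012 m and contact force between tin_c and crate below 1.7 N)) and ((x of tin_d in the frame of long_row between -0.015 and 0.015 m and y of tin_d in the frame of long_row between -0.08 and 0.08 m and z of tin_d in the frame of long_row between -0.004 and 0.004 m and angle between the x axis of tin_d and the x axis of rack, either way round below 0.35 rad and contact force between tin_d and rack above 1.7 N) or (x of tin_d in the frame of crate between -0.08 and 0.08 m and y of tin_d in the frame of crate between -0.09 and 0.09 m and z of tin_d in the frame of crate between 0 and 0.012 m and contact force between tin_d and crate below 1.7 N)) and ((x of tin_e in the frame of long_row between -0.015 and 0.015 m and y of tin_e in the frame of long_row between -0.08 and 0.08 m and z of tin_e in the frame of long_row between -0.004 and 0.004 m and angle between the x axis of tin_e and the x axis of rack, either way round below 0.35 rad and contact force between tin_e and rack above 1.7 N) or (x of tin_e in the frame of crate between -0.08 and 0.08 m and y of tin_e in the frame of crate between -0.09 and 0.09 m and z of tin_e in the frame of crate between 0 and 0.012 m and contact force between tin_e and crate below 1.7 N)) and ((x of tin_f in the frame of short_row between -0.015 and 0.015 m and y of tin_f in the frame of short_row between -0.08 and 0.08 m and z of tin_f in the frame of short_row between -0.004 and 0.004 m and angle between the x axis of tin_f and the x axis of rack, either way round below 0.35 rad and contact force between tin_f and rack above 1.7 N) or (x of tin_f in the frame of crate between -0.08 and 0.08 m and y of tin_f in the frame of crate between -0.09 and 0.09 m and z of tin_f in the frame of crate between 0 and 0.012 m and contact force between tin_f and crate below 1.7 N))); the robot touches nothing.
It fails at once if a loose bystander is pushed more than 50 mm away (distance of any of glass_dish, check_valve, breeder_box, pot_shard from where it was at the start of the episode above 0.05 m).
Of tin_a, tin_b, tin_c, tin_d, tin_e, tin_f only 5 to 6 are there at a start; the rules pass over those that are not, and their reading is None.
At some moment in a run one of tin_a, tin_b, tin_c, tin_d, tin_e, tin_f may be knocked a few centimetres aside while the robot is not near it.
It also fails if it takes over 200 s, if anything falls off the work surface, if the arm or the gripper's body presses on something with over 40 N, if the wrist force passes 120 N, or if a joint passes its speed limit or range.

## Robot

A 6-joint arm with a two-finger parallel gripper is mounted at the origin on the work surface. World frame = base frame: x ahead of the robot, y to its left, z up, the work surface at z = 0. Lengths are in m, angles in rad, forces in N, time in s.
With the tool pointing down it reaches from about 0.35 to 0.975 m from the base axis. Payload 4.9 kg.
Tool frame: the origin (TCP) lies midway between the tips of the shut fingers; the grasp point (between the pads) lies 19 mm behind it; z points along the fingers, y is the line along which they close (so a half turn about z gives the same grasp; the last joint's range is limited). The gripper opens to 85 mm and grips with 20 to 120 N. Pads are 22 mm wide; open, the fingers measure 114 mm over their backs; the gripper's body (76 mm by 85 mm) begins 54 mm behind the grasp point. The pads swing forward as they close: fully open they stand 13 mm farther back than shut.
Start: joints at [-1.348, 0.053, 1.613, -0, 1.476, -0.119], TCP at [0.209, -0.589, 0.199] pointing down, gripper open.
Joint ranges: [-3.01, 3.01], [-1.01, 2.22], [0.06, 2.58], [-1.02, 4.17], [0.09, 2.62], [-3.14, 3.14]. Speed limits (rad/s): [2.57, 2.57, 3.14, 3.14, 3.14, 3.14].

## Interface

Orientations are given as a unit quaternion [w, x, y, z].
In Python, from plant import state, grab_frame, camera_info, job_done, spot_in, masks_of, pinpoint gives the robot as it stands.
- The arm moves only by the shell command python3 -m handwheel 'ROWS' [OPENING]. ROWS is JSON, a list that holds one entry, the list of rows, each a list of 6 numbers: the shift along the world's x, y, z in m, then the turn, a rotation vector about the world's x, y, z in degrees. In form: [[[tx, ty, tz, ax, ay, az], ...]]. A call has 1 to 20 rows; each row shifts and turns the commanded pose from where the row before left it; what a row does not reach is not made up. A row lasts 1/12 s, in which the tool goes at most 41.7 mm and 7.16 degrees, less where a joint would pass 70% of its speed; a pose out of reach is approached as far as the arm can. A call is refused whole if a number of a shift passes 0.0417 or a number of a turn 7.16, either way. A call with a gripper value outside its range is refused whole. OPENING is the opening, from 0 (shut) to 1 (fully open), set as the call begins (- or left out, the last holds). The fingers move at their own pace and stop on an object; the grip force is fixed at half the most. Time passes only in rows, so rows that do not move let the fingers close. It gives the time, the measured TCP pose, the force, the opening and the grip force at its end, in the units of the state.
- state(): the state, without advancing time (a new reading comes with each control period).
- grab_frame(name): name is "scene" or "top" or "wrist"; returns (picture, depth): 384x512x3 uint8, blue, green, red; 384x512 float32, m along the optical axis (not along the pixel's ray), 0 where there is no reading.
- camera_info(name): a dict with "fx", "fy", "cx", "cy" (pixels), "distortion" ([k1, k2, p1, p2, k3] as OpenCV has them; the pictures are not rectified), "T" (4x4, takes a point from camera to world coordinates). Camera axes: x right, y up, looking along -z (the intrinsics and any distortion apply to the point x, -y, -z); pixel columns grow to the right and rows downward; lengths in m; the calibration is good to about 2 mm. A picture is of the moment at which its call begins: read the wrist's pose just before it. camera_info takes no time and is no camera call; for the wrist camera it gives the pose at the moment of the call.
- job_done(): hands the job in; it is judged then, once.
Trained networks look in the newest picture that a camera, given by its name, has taken for a name from the list of things; names that differ only in an ending like _2 or _b are one class to them, and where a whole thing is asked for, a point or a joint stands for the part that bears it (a point fixed in the world has none). Each returns a list of dicts, best first, with "conf" (0 to 1); they miss things now and then, are a little off and sometimes report something else, mostly with a low value. They report only what shows in the picture. A call takes as long as a camera call. They do not tell look-alikes from the thing itself.
- spot_in(camera, thing): "box" ([left, top, width, height] in pixels, round what is visible of it).
- masks_of(camera, thing): "region" (384x512 bool, what is visible of it) and "box" ([left, top, width, height] in pixels, round what is visible of it).
- pinpoint(camera, thing): "position" ([column, row] in pixels: a listed point, or the origin of a listed thing).
The state is a dict: "time": time; "joint_pos": joint angles; "joint_vel": joint speeds; "joint_efforts": joint torques, N m; "tool_pos": TCP position; "tool_rot": TCP orientation; "contact_force": force on the tool from outside, world axes, zero at the start; "ft_torque": the same for the moment, N m; "gripper_width": opening from 0.0 (shut) to 1.0 (fully open); "grasp_force": force on a finger pad.
Only numpy, scipy, OpenCV 4.12 (cv2) and the standard library are available. Lean on these libraries where they do the work, as an engineer would, in place of code of your own. Each camera call takes 0.05 s, during which the arm holds its last target. There are 200 camera calls.

## Working session

There is one attempt and no reset: what is moved stays moved. The work goes in short steps, Python scripts to look and compute and a shell command to move; the robot and the scene stay as the last step left them, time stands still between calls to the robot, and variables do not carry over. Pictures are saved under pics/ and viewed, at most 14 in all, crops included, and the job is handed in when it is done.

```bash
mkdir -p pics; ls
python3 - <<'E'
from plant import *
import cv2
s=state();print(s)
for n in("top","scene"):
    p,d=grab_frame(n);cv2.imwrite(f"pics/{n}0.png",p);c=camera_info(n);print(n,c)
    for t in("tin_a","tin_b","crate","cover_knob","rack"):
        print(n,t,[(x["conf"],x["box"]) for x in spot_in(n,t)])
E
```

```text
pics
{'time': 0.0, 'joint_pos': array([-1.34799414e+00,  5.33664242e-02,  1.61430349e+00, -8.94550195e-06,
        1.47600940e+00, -1.18994663e-01]), 'joint_vel': array([-0.00093883,  0.00090194, -0.0005141 ,  0.00037293, -0.00051113,
       -0.00068748]), 'joint_efforts': array([ 3.10932810e-03, -3.93679476e+01, -3.70170593e+01,  2.98567033e-05,
        6.94394927e-03,  8.05436144e-06]), 'tool_pos': array([ 0.20933352, -0.58816078,  0.1975515 ]), 'tool_rot': array([-1.04169807e-03,  9.85431763e-01,  1.70068082e-01, -5.85748853e-05]), 'contact_force': array([0.33447886, 0.35671964, 0.23892577]), 'ft_torque': array([-0.02764175, -0.01101566, -0.00749525]), 'grasp_force': 0.0, 'gripper_width': 0.9997851353217638}
top {'fx': 346.604729056701, 'fy': 346.604729056701, 'cx': 251.91300956435708, 'cy': 191.3267888914165, 'distortion': array([-0.04000211,  0.        ,  0.        ,  0.        ,  0.        ]), 'T': array([[ 7.45292783e-04,  9.92907950e-01, -1.18883336e-01,
         4.09554601e-01],
       [-9.99916473e-01, -7.94026215e-04, -1.29002561e-02,
        -1.08157534e-01],
       [-1.2
[... 1467 characters left out ...]
0.84, [229.1, 186.4, 28.5, 32.0]), (0.79, [78.4, 209.0, 35.1, 33.7]), (0.62, [264.7, 176.2, 28.7, 31.7]), (0.61, [280.1, 203.8, 32.8, 44.7]), (0.61, [184.5, 142.4, 29.6, 34.1]), (0.57, [297.3, 162.5, 27.8, 31.8]), (0.56, [313.2, 195.1, 38.6, 41.2])]
scene tin_b [(0.92, [68.5, 181.5, 30.5, 28.6]), (0.84, [229.1, 186.4, 28.5, 32.0]), (0.79, [78.4, 209.0, 35.1, 33.7]), (0.62, [264.7, 176.2, 28.7, 31.7]), (0.61, [280.1, 203.8, 32.8, 44.7]), (0.61, [184.5, 142.4, 29.6, 34.1]), (0.57, [297.3, 162.5, 27.8, 31.8]), (0.56, [313.2, 195.1, 38.6, 41.2])]
scene crate [(0.79, [126.4, 177.5, 95.1, 113.8])]
scene cover_knob [(0.93, [128.3, 179.6, 85.6, 54.8])]
scene rack [(0.95, [323.6, 135.7, 91.5, 62.9])]
```

View pics/top0.png

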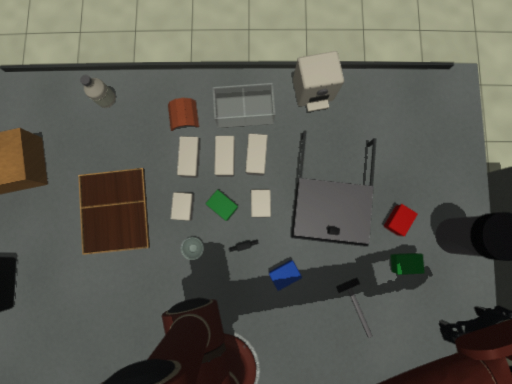

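View pics/scene0.png

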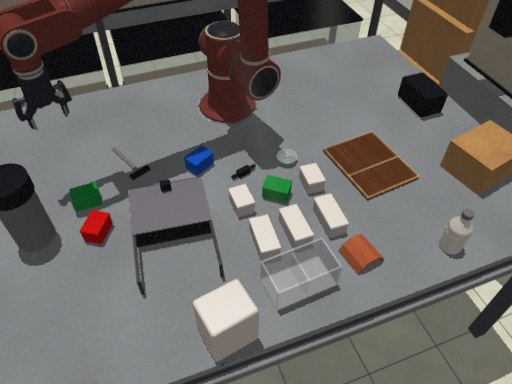

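The top picture shows five white-lidded tins: long ones at (188,156), (224,155) and (257,154), short ones at (181,206) and (261,203). The look-alikes are green (222,204), green (407,263), blue (285,274) and red (402,220). The bigger white box at (320,80) is something else. The rack is at (115,210) with its narrow row on the far side. The crate is at (333,211) with its knob at (333,230), and its runners point away from the robot.

```bash
cat > h.py <<'E'
import numpy as np, cv2
from plant import *
def cloud(n):
    c=camera_info(n); p,d=grab_frame(n)
    K=np.array([[c["fx"],0,c["cx"]],[0,c["fy"],c["cy"]],[0,0,1]])
    v,u=np.mgrid[:384,:512]
    q=cv2.undistortPoints(np.stack([u.ravel(),v.ravel()],1).astype(np.float32)[:,None],K,c["distortion"])[:,0].reshape(384,512,2)
    P=np.stack([q[...,0]*d,-q[...,1]*d,-d],-1)
    W=P@c["T"][:3,:3].T+c["T"][:3,3]; W[d<=0]=np.nan
    return p,W
def rect(pts):
    (cx,cy),(w,h),a=cv2.minAreaRect(pts[:,:2].astype(np.float32))
    if w<h: w,h,a=h,w,a-90
    a=(a+90)%180-90
    return np.round([cx,cy,w,h,a],4)
def tins(p,W,zlo=.035,zhi=.075):
    h=cv2.cvtColor(p,cv2.COLOR_BGR2HSV)
    m=((h[...,1]<70)&(h[...,2]>120)&(W[...,2]>zlo)&(W[...,2]<zhi)).astype(np.uint8)
    n,l,st,_=cv2.connectedComponentsWithStats(m)
    r=[]
    for i in range(1,n):
        if st[i,4]>150:
            x=W[l==i]; z=np.median(x[:,2]); x=x[abs(x[:,2]-z)<.006]
            r.append((rect(x),round(z,4),st[i,4],st[i,:2]))
    return r
E
python3 - <<'E'
from h import *
p,W=cloud("top")
for t in tins(p,W): print(*t)
for t in ("rack","crate","cover"):
    for r in masks_of("top",t): 
        x=W[r["region"]]; x=x[~np.isnan(x[:,0])]; print(t,r["conf"],r["box"],rect(x),np.percentile(x[:,2],[2,50,98]).round(4))
sub=W[120:260,285:385].reshape(-1,3)
c=sub[(sub[:,2]>.066)&(sub[:,2]<.08)]; 
k=sub[(sub[:,2]>.095)&(sub[:,2]<.11)]; print("knob",len(k),k.mean(0),rect(k)); print("cover",rect(c))
low=W[188:250,285:385].reshape(-1,3);c=low[(low[:,2]>.066)&(low[:,2]<.08)];print("coverlow",rect(c))
print([x for x in pinpoint("top","cover_knob")],pinpoint("top","rack"),pinpoint("top","long_row"),pinpoint("top","short_row"),pinpoint("top","crate"))
# rack by wood hue
h=cv2.cvtColor(p,cv2.COLOR_BGR2HSV); s=(slice(155,265),slice(65,160))
m=(h[s][...,1]>80)&(abs(W[s][...,2]-.01)<.015); x=W[s][m]; print("rackcol",rect(x),len(x))
for v in range(172,256,6): print(v,W[v,115].round(3), p[v,115])
big=cv2.resize(p[120:300,160:300],None,fx=5,fy=4.2*0+5*0+3.3,interpolation=cv2.INTER_CUBIC)
cv2.imwrite("pics/crop1.png",cv2.resize(p[125:285,160:300],(700,600)) if 0 else cv2.resize(p[125:295,160:300],(490,595)))
E
```

```text
[ 0.6517 -0.1067  0.1214  0.0567 -4.3585] 0.0522 717 [246 134]
[ 0.6443  0.1036  0.1216  0.057  -3.2733] 0.0521 708 [178 136]
[ 0.646  -0.0084  0.1198  0.0573 -0.7099] 0.0522 732 [214 136]
[ 0.4985 -0.1189  0.0786  0.0543 -0.2767] 0.0522 510 [251 190]
[ 0.4894  0.1185  0.0812  0.0565 -4.1056] 0.0522 497 [171 192]
rack 0.6 [76.5, 169.7, 72.1, 83.7] [0.4792 0.3475 0.26   0.2245 5.5802] [0.002  0.0074 0.0166]
crate 0.9 [290.5, 132.2, 87.1, 115.4] [ 0.5495 -0.3531  0.3489  0.2527 -6.1877] [0.0007 0.0723 0.0773]
cover 0.63 [289.1, 179.1, 85.2, 64.2] [ 0.4793 -0.3471  0.2495  0.1844 84.1061] [0.0683 0.0727 0.0786]
knob 77 [ 0.41536596 -0.32579565  0.1018119 ] [ 4.15000e-01 -3.26600e-01  3.00000e-02  1.99000e-02  8.03723e+01]
cover [ 0.5441 -0.3416  0.3255  0.2227 -6.4433]
coverlow [ 0.4676 -0.3329  0.2224  0.1718 83.7075]
[{'position': [329.1, 230.9], 'conf': 0.86}, {'position': [110.3, 189.7], 'conf': 0.39}] [{'position': [114.5, 209.6], 'conf': 0.8}] [{'position': [112.9, 225.9], 'conf': 0.88}] [{'position': [110.2, 188.6], 'conf': 0.97}] [{'position': [328.5, 213.4], 'conf': 0.85}]
rackcol [0.4802 0.3435 0.2564 0.212  6.094 ] 5312
172 [0.601 0.344 0.007] [35 54 75]
178 [0.581 0.341 0.011] [20 31 52]
184 [0.563 0.343 0.004] [21 33 54]
190 [0.544 0.341 0.006] [20 33 55]
196 [0.524 0.339 0.009] [21 32 57]
202 [0.505 0.339 0.007] [23 40 65]
208 [0.486 0.337 0.009] [20 33 58]
214 [0.467 0.337 0.008] [21 34 58]
220 [0.448 0.336 0.008] [20 35 59]
226 [0.43  0.336 0.006] [20 34 60]
232 [0.411 0.335 0.007] [22 35 61]
238 [0.392 0.334 0.007] [22 36 61]
244 [0.374 0.333 0.006] [23 35 61]
250 [0.356 0.328 0.018] [ 56  89 117]
```

View pics/crop1.png

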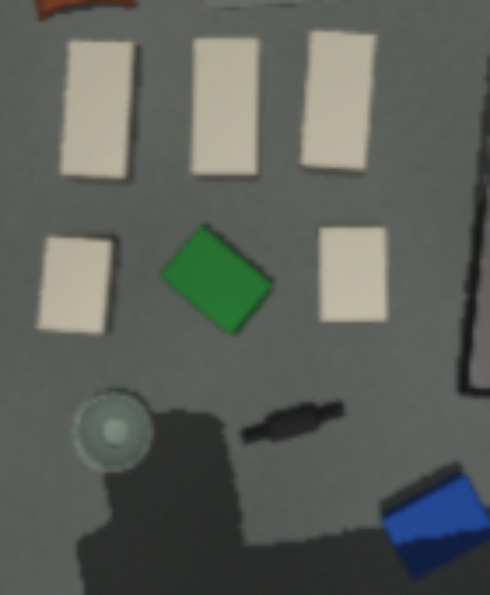

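Close crop: five white tins, three long at the back and two short in front, with the green block standing between the short ones. The choice is clear. The arm goes to the knob first.

```bash
python3 -m handwheel '[[[0.0172,0.0218,0,0,0,-2.16],[0.0172,0.0218,0,0,0,-2.16],[0.0172,0.0218,0,0,0,-2.16],[0.0172,0.0218,0,0,0,-2.16],[0.0172,0.0218,0,0,0,-2.16],[0.0172,0.0218,0,0,0,-2.16],[0.0172,0.0218,0,0,0,-2.16],[0.0172,0.0218,0,0,0,-2.16],[0.0172,0.0218,0,0,0,-2.16],[0.0172,0.0218,0,0,0,-2.16],[0.0172,0.0218,0,0,0,-2.16],[0.0172,0.0218,0,0,0,-2.16],[0,0,0,0,0,0],[0,0,0,0,0,0]]]' 0.8
```

```text
time: 2.22
tool_pos: [0.4164, -0.3265, 0.199]
tool_rot: [0.0, 0.999, -0.054, 0.0]
contact_force: [0.5, 0.2, -0.1]
gripper_width: 0.802
grasp_force: 0.0
```

```bash
python3 -m handwheel '[[[0,0,-0.03,0,0,0],[0,0,-0.03,0,0,0],[0,0,-0.03,0,0,0],[-0.001,0,-0.027,0,0,0],[0,0,0,0,0,0],[0,0,0,0,0,0]]]' 0.8; python3 -m handwheel '[[[0,0,0,0,0,0],[0,0,0,0,0,0],[0,0,0,0,0,0],[0,0,0,0,0,0],[0,0,0,0,0,0],[0,0,0,0,0,0],[0,0,0,0,0,0],[0,0,0,0,0,0]]]' 0.1
```

```text
time: 2.72
tool_pos: [0.4133, -0.3271, 0.0804]
tool_rot: [-0.001, 0.998, -0.056, -0.001]
contact_force: [0.7, 0.5, 0.3]
gripper_width: 0.802
grasp_force: 0.0
time: 3.38
tool_pos: [0.4149, -0.3272, 0.0818]
tool_rot: [0.0, 0.998, -0.055, 0.0]
contact_force: [-0.3, -0.5, -0.2]
gripper_width: 0.104
grasp_force: 0.0
```

Run:
```python
from h import *
p,W=cloud("wrist"); a,_=grab_frame("scene")
cv2.imwrite("pics/w1.png",np.hstack([cv2.resize(p,(400,300)),cv2.resize(a[130:280,90:290],(400,300))]))
s=W.reshape(-1,3);k=s[(s[:,2]>.095)&(s[:,2]<.106)&(s[:,0]>.35)&(s[:,0]<.65)&(abs(s[:,1]+.33)<.1)];print(len(k),k.mean(0) if len(k) else 0)
```

```text
1167 [ 0.42022637 -0.32670404  0.10095828]
```

View pics/w1.png

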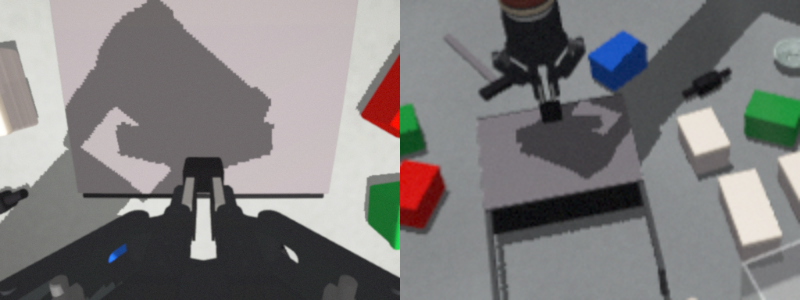

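The wrist view shows the shut fingertips just in front of the black knob, at (203,170), and not around it. Next I measure fingers and knob in the wrist cloud.

Run:
```python
from h import *
p,W=cloud("wrist")
np.set_printoptions(suppress=True,linewidth=200)
for v in range(195,300,6): print(v,[tuple((W[v,u]*1000).round().astype(int)) if W[v,u,0]==W[v,u,0] else None for u in (236,248,260,272,282)])
s=W.reshape(-1,3);k=s[(s[:,2]>.099)&(s[:,2]<.104)&(abs(s[:,1]+.33)<.04)&(s[:,0]<.5)];print(k.min(0),k.max(0))
cv2.imwrite("pics/w2.png",cv2.resize(p[180:340,190:330],(560,590)))
```

```text
195 [(np.int64(430), np.int64(-313), np.int64(71)), (np.int64(429), np.int64(-320), np.int64(72)), (np.int64(429), np.int64(-328), np.int64(72)), None, (np.int64(427), np.int64(-342), np.int64(72))]
201 [(np.int64(426), np.int64(-312), np.int64(72)), (np.int64(426), np.int64(-320), np.int64(75)), (np.int64(426), np.int64(-328), np.int64(76)), (np.int64(425), np.int64(-335), np.int64(75)), (np.int64(423), np.int64(-342), np.int64(71))]
207 [(np.int64(426), np.int64(-313), np.int64(82)), (np.int64(426), np.int64(-320), np.int64(86)), (np.int64(426), np.int64(-328), np.int64(88)), (np.int64(425), np.int64(-335), np.int64(87)), (np.int64(424), np.int64(-341), np.int64(85))]
213 [(np.int64(426), np.int64(-314), np.int64(95)), (np.int64(427), np.int64(-321), np.int64(98)), (np.int64(426), np.int64(-328), np.int64(97)), (np.int64(425), np.int64(-334), np.int64(97)), (np.int64(424), np.int64(-340), np.int64(95))]
219 [(np.int64(425), np.int64(-314), np.int64(101)), (np.int64(424), np.int64(-321), np.int64(101)), (np.int64(424), np.int64(-327), np.int64(101)), (np.int64(423), np.int64(-334), 
[... 2612 characters left out ...]
nt64(314), np.int64(-315), np.int64(-1)), (np.int64(415), np.int64(-331), np.int64(151)), (np.int64(426), np.int64(-335), np.int64(169))]
291 [(np.int64(433), np.int64(-321), np.int64(180)), (np.int64(413), np.int64(-321), np.int64(151)), (np.int64(308), np.int64(-315), np.int64(0)), (np.int64(412), np.int64(-331), np.int64(151)), (np.int64(431), np.int64(-335), np.int64(179))]
297 [(np.int64(433), np.int64(-322), np.int64(183)), (np.int64(411), np.int64(-321), np.int64(153)), (np.int64(301), np.int64(-314), np.int64(-1)), (np.int64(409), np.int64(-331), np.int64(151)), (np.int64(430), np.int64(-335), np.int64(180))]
[ 0.40679296 -0.34177879  0.09905084] [ 0.4271472  -0.31140243  0.10395332]
```

View pics/w2.png

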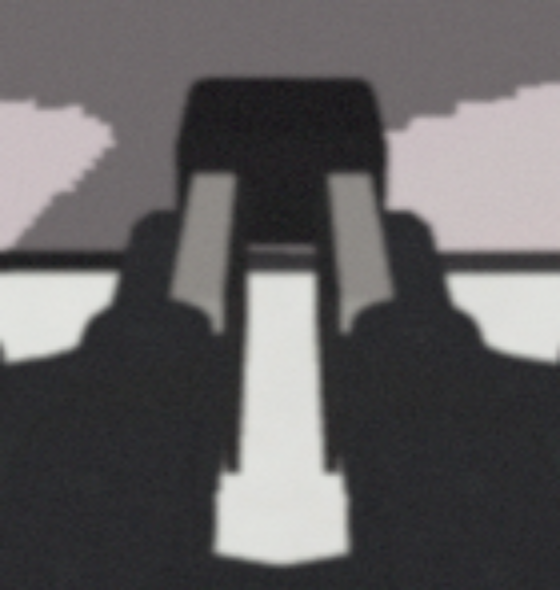

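The measured fingertips stand at about z = 0.119, above the knob's 0.102 top. They sit higher than the reported TCP implies. I open and go lower in small steps, watching the force.

```bash
python3 -m handwheel '[[[0,0,0,0,0,0],[0,0,0,0,0,0],[0,0,0,0,0,0],[0,0,0,0,0,0],[0,0,-0.005,0,0,0],[0.001,0,-0.005,0,0,0],[0.001,0,-0.004,0,0,0],[0,0,0,0,0,0]]]' 0.8
python3 - <<'E'
from h import *
p,W=cloud("wrist");s=W.reshape(-1,3)
t=state()["tool_pos"];print(t)
R=camera_info("wrist")["T"];print(R[:3,3])
f=s[(abs(s[:,1]-t[1])>.02)&(abs(s[:,1]-t[1])<.06)&(abs(s[:,0]-t[0])<.025)&(s[:,2]>.077)];
print(len(f),np.percentile(f[:,2],[0,1,5,20]), f[np.argsort(f[:,2])[:4]])
E
python3 -m handwheel '[[[0,0,0,0,0,0],[0,0,0,0,0,0],[0,0,0,0,0,0],[0,0,0,0,0,0],[0,0,0,0,0,0],[0,0,0,0,0,0],[0,0,0,0,0,0],[0,0,0,0,0,0]]]' 0.1
```

```text
time: 4.2
tool_pos: [0.4163, -0.3264, 0.0662]
tool_rot: [-0.001, 0.998, -0.055, -0.001]
contact_force: [0.2, 0.2, -0.6]
gripper_width: 0.8
grasp_force: 0.0
[ 0.4164501  -0.32666795  0.06672742]
[ 0.48704055 -0.3339043   0.24166731]
28238 [0.10490246 0.11195026 0.12359963 0.15370268] [[ 0.40795302 -0.35940259  0.10490246]
 [ 0.41640169 -0.29140533  0.10544916]
 [ 0.42409932 -0.29228154  0.10545176]
 [ 0.41533436 -0.29123184  0.10553247]]
time: 4.92
tool_pos: [0.4171, -0.3275, 0.0686]
tool_rot: [0.0, 0.998, -0.055, 0.0]
contact_force: [-2.1, 1.2, 5.5]
gripper_width: 0.284
grasp_force: 59.5
```

```bash
python3 -m handwheel '[[[0,0,0,0,0,0],[0,0,0,0,0,0],[0,0,0,0,0,0],[0,0,-0.005,0,0,0],[0,0,-0.005,0,0,0],[0,0,-0.005,0,0,0],[0,0,0,0,0,0]]]' 0.7;  python3 -m handwheel '[[[0,0,0,0,0,0],[0,0,0,0,0,0],[0,0,0,0,0,0],[0,0,0,0,0,0],[0,0,0,0,0,0],[0,0,0,0,0,0],[0,0,0,0,0,0],[0,0,0,0,0,0]]]' 0.1
```

```text
time: 5.5
tool_pos: [0.416, -0.3263, 0.0509]
tool_rot: [-0.001, 0.998, -0.055, -0.001]
contact_force: [0.0, 0.7, -0.2]
gripper_width: 0.697
grasp_force: 0.0
time: 6.17
tool_pos: [0.417, -0.3274, 0.0531]
tool_rot: [0.0, 0.998, -0.055, 0.0]
contact_force: [0.2, 0.4, 2.3]
gripper_width: 0.332
grasp_force: 61.4
```

```bash
python3 -m handwheel '[[[0.0124,-0.0014,0,0,0,0],[0.0124,-0.0014,0,0,0,0],[0.0124,-0.0014,0,0,0,0],[0.0124,-0.0014,0,0,0,0],[0.0124,-0.0014,0,0,0,0],[0.0124,-0.0014,0,0,0,0],[0.0124,-0.0014,0,0,0,0],[0.0124,-0.0014,0,0,0,0],[0.0124,-0.0014,0,0,0,0],[0.0124,-0.0014,0,0,0,0],[0.0124,-0.0014,0,0,0,0],[0,0,0,0,0,0]]]';  python3 -m handwheel '[[[0.003,-0.0003,0,0,0,0],[0.003,-0.0003,0,0,0,0],[0.003,-0.0003,0,0,0,0],[0.003,-0.0003,0,0,0,0],[0,0,0,0,0,0]]]'
```

```text
time: 7.17
tool_pos: [0.5553, -0.343, 0.0532]
tool_rot: [0.0, 0.998, -0.055, 0.001]
contact_force: [1.5, -0.8, 1.2]
gripper_width: 0.336
grasp_force: 62.0
time: 7.58
tool_pos: [0.5657, -0.3442, 0.0532]
tool_rot: [0.0, 0.998, -0.055, 0.0]
contact_force: [-0.7, -0.2, 4.1]
gripper_width: 0.334
grasp_force: 62.3
```

```bash
python3 -m handwheel '[[[0,0,0,0,0,0],[0,0,0,0,0,0],[0,0,0,0,0,0],[0,0,0.025,0,0,0],[0,0,0.025,0,0,0],[0,0,0.025,0,0,0],[0,0,0.025,0,0,0],[-0.0084,0.0281,0,0,0,0.75],[-0.0084,0.0281,0,0,0,0.75],[-0.0084,0.0281,0,0,0,0.75],[-0.0084,0.0281,0,0,0,0.75],[-0.0084,0.0281,0,0,0,0.75],[-0.0084,0.0281,0,0,0,0.75],[-0.0084,0.0281,0,0,0,0.75],[-0.0084,0.0281,0,0,0,0.75],[0,0,0,0,0,0],[0,0,0,0,0,0]]]' 0.85
python3 - <<'E'
from h import *
p,W=cloud("top"); cv2.imwrite("pics/top2.png",p)
for t in tins(p,W): print(*t)
sub=W[100:260,285:400].reshape(-1,3)
k=sub[(sub[:,2]>.095)&(sub[:,2]<.11)&(sub[:,1]<-.25)]; print("knob",len(k),k.mean(0))
c=sub[(sub[:,2]>.058)&(sub[:,2]<.08)&(sub[:,1]<-.2)];print(rect(c))
c=sub[(sub[:,2]>-.003)&(sub[:,2]<.02)&(sub[:,0]<.54)&(sub[:,0]>.4)&(abs(sub[:,1]+.333)<.09)];print("floor z",np.median(c[:,2]),len(c))
E
```

```text
time: 9.0
tool_pos: [0.4978, -0.118, 0.1526]
tool_rot: [0.0, 1.0, -0.002, 0.0]
contact_force: [-0.0, -2.0, -0.1]
gripper_width: 0.853
grasp_force: 0.0
[ 0.6716 -0.108   0.0819  0.0571 -4.3637] 0.0521 444 [247 134]
[ 0.6447  0.1032  0.1223  0.0563 -3.2635] 0.0522 711 [178 136]
[ 0.6458 -0.0081  0.1202  0.0576 -0.957 ] 0.0522 672 [214 136]
[ 0.4895  0.1179  0.0825  0.057  -3.5945] 0.0522 510 [171 192]
knob 77 [ 0.56345566 -0.34272685  0.10209955]
[ 0.5905 -0.3827  0.4328  0.31   -3.9942]
floor z 0.005670499106201876 2574
```

View pics/top2.png

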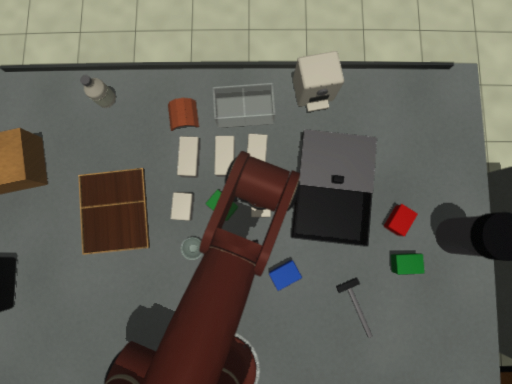

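The cover is open: its knob is at (337,179) and the black inside of the crate shows at (333,215). Next I grasp the short tin under the tool.

```bash
python3 -m handwheel '[[[0,0,-0.03,0,0,0],[0,0,-0.03,0,0,0],[0,0,-0.03,0,0,0],[0,0,-0.03,0,0,0],[0,0,-0.025,0,0,0],[0,0,-0.012,0,0,0],[0,0,-0.012,0,0,0],[0,0,0,0,0,0],[0,0,0,0,0,0]]]'; python3 -m handwheel '[[[0,0,0,0,0,0],[0,0,0,0,0,0],[0,0,0,0,0,0],[0,0,0,0,0,0],[0,0,0,0,0,0],[0,0,0,0,0,0],[0,0,0,0,0,0]]]' 0.2;python3 -m handwheel '[[[0,0,0.02,0,0,0],[0,0,0.02,0,0,0],[0,0,0.02,0,0,0],[0,0,0.02,0,0,0],[0,0,0.02,0,0,0],[0,0,0,0,0,0],[0,0,0,0,0,0],[0,0,0,0,0,0],[0,0,0,0,0,0],[0,0,0,0,0,0],[0,0,0,0,0,0]]]'
```

```text
time: 9.8
tool_pos: [0.4987, -0.1196, -0.0157]
tool_rot: [0.0, 1.0, -0.003, 0.0]
contact_force: [-0.3, -0.0, -0.0]
gripper_width: 0.849
grasp_force: 0.0
time: 10.38
tool_pos: [0.5001, -0.1199, -0.0139]
tool_rot: [0.001, 1.0, -0.003, 0.002]
contact_force: [0.2, -0.4, 6.6]
gripper_width: 0.646
grasp_force: 65.0
time: 11.3
tool_pos: [0.4972, -0.1187, 0.0823]
tool_rot: [-0.0, 1.0, -0.003, -0.001]
contact_force: [0.3, 0.1, -2.4]
gripper_width: 0.648
grasp_force: 64.7
```

```bash
for i in 1 2 3; do python3 -m handwheel '[[[0,0,0,0,0,0],[0,0,0,0,0,0],[0,0,0,0,0,0]]]'|grep force; done
```

```text
contact_force: [0.1, -0.9, -3.4]
grasp_force: 64.7
contact_force: [0.5, -0.2, -2.6]
grasp_force: 64.7
contact_force: [-0.6, -1.9, -2.8]
grasp_force: 64.7
```

Weight about 2.8 N, so this short tin is full and goes to the short row, far slot.

```bash
python3 -m handwheel '[[[0.003,0.0323,0,0,0,0.4],[0.003,0.0323,0,0,0,0.4],[0.003,0.0323,0,0,0,0.4],[0.003,0.0323,0,0,0,0.4],[0.003,0.0323,0,0,0,0.4],[0.003,0.0323,0,0,0,0.4],[0.003,0.0323,0,0,0,0.4],[0.003,0.0323,0,0,0,0.4],[0.003,0.0323,0,0,0,0.4],[0.003,0.0323,0,0,0,0.4],[0.003,0.0323,0,0,0,0.4],[0.003,0.0323,0,0,0,0.4],[0.003,0.0323,0,0,0,0.4],[0.003,0.0323,0,0,0,0.4],[0.003,0.0323,0,0,0,0.4],[0.003,0.0323,0,0,0,0.4],[0,0,0,0,0,0],[0,0,0,0,0,0]]]'
```

```text
time: 13.55
tool_pos: [0.5458, 0.3992, 0.0834]
tool_rot: [0.0, 0.999, 0.054, -0.0]
contact_force: [-0.0, -0.2, -2.7]
gripper_width: 0.647
grasp_force: 65.2
```

```bash
python3 -m handwheel '[[[0,0,-0.025,0,0,0],[0,0,-0.025,0,0,0],[0,0,-0.02,0,0,0],[0,0,-0.012,0,0,0],[0,0,-0.007,0,0,0],[0,0,0,0,0,0],[0,0,0,0,0,0]]]';python3 -m handwheel '[[[0,0,0,0,0,0],[0,0,0,0,0,0],[0,0,0,0,0,0],[0,0,0,0,0,0],[0,0,0.02,0,0,0],[0,0,0.03,0,0,0],[0,0,0.03,0,0,0],[0,0,0.03,0,0,0],[0,0,0.03,0,0,0],[0,0,0,0,0,0]]]' 0.82
```

```text
time: 14.13
tool_pos: [0.547, 0.3977, -0.0042]
tool_rot: [-0.0, 0.999, 0.053, 0.001]
contact_force: [0.3, 0.3, -2.7]
gripper_width: 0.645
grasp_force: 65.2
time: 14.97
tool_pos: [0.5502, 0.4003, 0.1444]
tool_rot: [-0.003, 0.999, 0.053, 0.006]
contact_force: [1.0, 0.4, 1.1]
gripper_width: 0.821
grasp_force: 0.0
```

```bash
python3 -m handwheel '[[[-0.0057,-0.028,0,0,0,-1],[-0.0057,-0.028,0,0,0,-1],[-0.0057,-0.028,0,0,0,-1],[-0.0057,-0.028,0,0,0,-1],[-0.0057,-0.028,0,0,0,-1],[-0.0057,-0.028,0,0,0,-1],[-0.0057,-0.028,0,0,0,-1],[-0.0057,-0.028,0,0,0,-1],[-0.0057,-0.028,0,0,0,-1],[-0.0057,-0.028,0,0,0,-1],[0,0,0,0,0,0],[0,0,0,0,0,0],[0,0,0,0,0,0]]]' 0.85
python3 - <<'E'
from h import *
t=state()["tool_pos"]; print(t)
p,W=cloud("wrist")
for t in tins(p,W): print(*t)
p,W=cloud("top"); cv2.imwrite("pics/top3.png",p)
for t in tins(p,W): print(*t)
E
```

```text
time: 16.05
tool_pos: [0.4894, 0.118, 0.1352]
tool_rot: [-0.0, 0.999, -0.034, 0.0]
contact_force: [0.8, 0.1, -0.7]
gripper_width: 0.851
grasp_force: 0.0
[0.48940403 0.11804821 0.1352007 ]
[6.10200e-01 1.05600e-01 5.84000e-02 5.39000e-02 8.71348e+01] 0.0512 5297 [228   0]
[ 6.07800e-01 -7.30000e-03  5.84000e-02  4.67000e-02  8.89871e+01] 0.0513 4552 [370   0]
[ 0.6094 -0.0847  0.0366  0.0234 -2.0421] 0.0511 1180 [483   0]
[ 0.49    0.1203  0.0807  0.058  -4.2191] 0.0512 5615 [226 139]
[ 0.6516 -0.1064  0.1221  0.0574 -4.3957] 0.0521 727 [246 134]
[ 0.6536  0.1024  0.1035  0.0574 -3.9928] 0.0521 581 [178 136]
[ 0.6457 -0.0079  0.1193  0.058  -0.6517] 0.0522 734 [214 136]
[0.5462 0.3996 0.084  0.0546 2.8629] 0.0586 421 [ 81 173]
```

```bash
python3 -m handwheel '[[[0,0.001,-0.03,0,0,0],[0,0,-0.03,0,0,0],[0,0,-0.03,0,0,0],[0,0,-0.03,0,0,0],[0,0,-0.018,0,0,0],[0,0,-0.012,0,0,0],[0,0,0,0,0,0],[0,0,0,0,0,0]]]'; python3 -m handwheel '[[[0,0,0,0,0,0],[0,0,0,0,0,0],[0,0,0,0,0,0],[0,0,0,0,0,0],[0,0,0,0,0,0],[0,0,0,0,0,0],[0,0,0,0,0,0]]]' 0.2;python3 -m handwheel '[[[0,0,0.02,0,0,0],[0,0,0.02,0,0,0],[0,0,0.02,0,0,0],[0,0,0.02,0,0,0],[0,0,0.02,0,0,0],[0,0,0,0,0,0],[0,0,0,0,0,0],[0,0,0,0,0,0],[0,0,0,0,0,0],[0,0,0,0,0,0],[0,0,0,0,0,0]]]';for i in 1 2 3; do python3 -m handwheel '[[[0,0,0,0,0,0],[0,0,0,0,0,0]]]'|grep contact_force; done
```

```text
time: 16.82
tool_pos: [0.4892, 0.1193, -0.0151]
tool_rot: [0.0, 0.999, -0.034, -0.0]
contact_force: [0.9, -0.2, 1.1]
gripper_width: 0.853
grasp_force: 0.0
time: 17.4
tool_pos: [0.4911, 0.1191, -0.013]
tool_rot: [-0.0, 0.999, -0.034, 0.002]
contact_force: [0.6, 0.6, 6.7]
gripper_width: 0.643
grasp_force: 65.9
time: 18.32
tool_pos: [0.4882, 0.1187, 0.0835]
tool_rot: [0.0, 0.999, -0.034, -0.001]
contact_force: [-1.4, -0.8, -0.6]
gripper_width: 0.646
grasp_force: 65.2
contact_force: [-0.2, -0.2, -0.1]
contact_force: [0.2, -0.4, -0.9]
contact_force: [0.4, 1.2, -0.1]
```

This one is nearly weightless, so it is empty and goes to the crate's right-hand slot.

```bash
python3 -m handwheel '[[[-0.002,-0.0313,0.001,0,0,-0.15],[-0.002,-0.0313,0.001,0,0,-0.15],[-0.002,-0.0313,0.001,0,0,-0.15],[-0.002,-0.0313,0.001,0,0,-0.15],[-0.002,-0.0313,0.001,0,0,-0.15],[-0.002,-0.0313,0.001,0,0,-0.15],[-0.002,-0.0313,0.001,0,0,-0.15],[-0.002,-0.0313,0.001,0,0,-0.15],[-0.002,-0.0313,0.001,0,0,-0.15],[-0.002,-0.0313,0.001,0,0,-0.15],[-0.002,-0.0313,0,0,0,-0.15],[-0.002,-0.0313,0,0,0,-0.15],[-0.002,-0.0313,0,0,0,-0.15],[-0.002,-0.0313,0,0,0,-0.15],[-0.002,-0.0313,0,0,0,-0.15],[-0.002,-0.0313,0,0,0,-0.15],[0,0,0,0,0,0],[0,0,0,0,0,0]]]'
```

```text
time: 20.32
tool_pos: [0.4567, -0.3833, 0.0948]
tool_rot: [-0.0, 0.998, -0.056, -0.0]
contact_force: [0.1, 0.4, -0.0]
gripper_width: 0.644
grasp_force: 65.2
```

```bash
python3 -m handwheel '[[[0,0,-0.025,0,0,0],[0,0,-0.025,0,0,0],[0,0,-0.02,0,0,0],[0,0,-0.015,0,0,0],[0,0,-0.01,0,0,0],[0,0,-0.005,0,0,0],[0,0,0,0,0,0],[0,0,0,0,0,0]]]';python3 -m handwheel '[[[0,0,0,0,0,0],[0,0,0,0,0,0],[0,0,0,0,0,0],[0,0,0,0,0,0],[0,0,0.02,0,0,0],[0,0,0.03,0,0,0],[0,0,0.03,0,0,0],[0,0,0.03,0,0,0],[0,0,0.03,0,0,0],[0,0,0,0,0,0]]]' 0.76
```

```text
time: 20.98
tool_pos: [0.4576, -0.382, -0.0045]
tool_rot: [0.0, 0.998, -0.055, 0.0]
contact_force: [-0.4, 0.4, -0.4]
gripper_width: 0.647
grasp_force: 65.2
time: 21.82
tool_pos: [0.4603, -0.3854, 0.1435]
tool_rot: [0.005, 0.998, -0.055, 0.005]
contact_force: [0.1, -1.1, 1.6]
gripper_width: 0.762
grasp_force: 0.0
```

```bash
python3 -m handwheel '[[[0.0162,0.023,0,0,0,0.16],[0.0162,0.023,0,0,0,0.16],[0.0162,0.023,0,0,0,0.16],[0.0162,0.023,0,0,0,0.16],[0.0162,0.023,0,0,0,0.16],[0.0162,0.023,0,0,0,0.16],[0.0162,0.023,0,0,0,0.16],[0.0162,0.023,0,0,0,0.16],[0.0162,0.023,0,0,0,0.16],[0.0162,0.023,0,0,0,0.16],[0.0162,0.023,0,0,0,0.16],[0.0162,0.023,0,0,0,0.16],[0,0,0,0,0,0],[0,0,0,0,0,0],[0,0,0,0,0,0]]]' 0.82
python3 - <<'E'
from h import *
p,W=cloud("wrist")
for t in tins(p,W): print(*t)
p,W=cloud("top"); cv2.imwrite("pics/top3.png",p)
for t in tins(p,W): print(*t)
E
```

```text
time: 23.07
tool_pos: [0.6511, -0.1064, 0.1344]
tool_rot: [0.0, 0.999, -0.038, -0.0]
contact_force: [0.4, -0.0, -0.1]
gripper_width: 0.821
grasp_force: 0.0
[7.826e-01 1.670e-02 5.320e-02 2.400e-03 4.366e+00] 0.0569 1776 [68  0]
[ 7.810e-01 -7.150e-02  3.750e-02  9.000e-04  3.631e+00] 0.0566 384 [195   0]
[ 7.8110e-01 -1.5600e-01  2.6300e-02  7.0000e-04  3.1027e+00] 0.0569 354 [306   0]
[ 7.52700e-01 -7.15000e-02  1.80200e-01  8.00000e-04 -8.60655e+01] 0.0573 1642 [88 44]
[ 0.6304 -0.2909  0.1701  0.1016 -5.9129] 0.0721 16465 [407  92]
[ 0.6523 -0.106   0.1204  0.0582 -4.4524] 0.0512 8438 [227 114]
[ 0.6472 -0.0088  0.1207  0.0582 -0.4844] 0.0511 7471 [110 128]
[ 0.6443  0.1036  0.1223  0.0594 -3.2369] 0.0509 7677 [  0 142]
[ 0.6441  0.1026  0.1216  0.0562 -2.6842] 0.0522 717 [178 136]
[0.5464 0.3968 0.0815 0.0585 7.6022] 0.0585 495 [ 81 173]
[ 0.456  -0.382   0.0816  0.0581 -6.7784] 0.057 525 [338 203]
```

```bash
python3 -m handwheel '[[[0.001,0,-0.03,0,0,0],[0,0,-0.03,0,0,0],[0,0,-0.03,0,0,0],[0,0,-0.03,0,0,0],[0,0,-0.018,0,0,0],[0,0,-0.011,0,0,0],[0,0,0,0,0,0],[0,0,0,0,0,0]]]'; python3 -m handwheel '[[[0,0,0,0,0,0],[0,0,0,0,0,0],[0,0,0,0,0,0],[0,0,0,0,0,0],[0,0,0,0,0,0],[0,0,0,0,0,0],[0,0,0,0,0,0]]]' 0.2;python3 -m handwheel '[[[0,0,0.02,0,0,0],[0,0,0.02,0,0,0],[0,0,0.02,0,0,0],[0,0,0.02,0,0,0],[0,0,0.02,0,0,0],[0,0,0,0,0,0],[0,0,0,0,0,0],[0,0,0,0,0,0],[0,0,0,0,0,0],[0,0,0,0,0,0],[0,0,0,0,0,0]]]';for i in 1 2 3; do python3 -m handwheel '[[[0,0,0,0,0,0],[0,0,0,0,0,0]]]'|grep contact_force; done
```

```text
time: 23.83
tool_pos: [0.6524, -0.1067, -0.014]
tool_rot: [-0.0, 0.999, -0.039, -0.0]
contact_force: [-0.1, 0.2, 1.0]
gripper_width: 0.818
grasp_force: 0.0
time: 24.42
tool_pos: [0.6545, -0.1069, -0.0115]
tool_rot: [0.001, 0.999, -0.039, 0.002]
contact_force: [-0.6, -1.1, 6.1]
gripper_width: 0.644
grasp_force: 68.5
time: 25.33
tool_pos: [0.6515, -0.1057, 0.084]
tool_rot: [-0.0, 0.999, -0.039, -0.001]
contact_force: [0.2, 0.2, -4.0]
gripper_width: 0.643
grasp_force: 67.4
contact_force: [0.6, -0.3, -3.8]
contact_force: [0.8, 1.0, -4.4]
contact_force: [1.0, -0.2, -3.7]
```

Full (about 4 N), so it goes to the long row, far slot.

```bash
python3 -m handwheel '[[[-0.0127,0.0273,0,0,0,0.58],[-0.0127,0.0273,0,0,0,0.58],[-0.0127,0.0273,0,0,0,0.58],[-0.0127,0.0273,0,0,0,0.58],[-0.0127,0.0273,0,0,0,0.58],[-0.0127,0.0273,0,0,0,0.58],[-0.0127,0.0273,0,0,0,0.58],[-0.0127,0.0273,0,0,0,0.58],[-0.0127,0.0273,0,0,0,0.58],[-0.0127,0.0273,0,0,0,0.58],[-0.0127,0.0273,0,0,0,0.58],[-0.0127,0.0273,0,0,0,0.58],[-0.0127,0.0273,0,0,0,0.58],[-0.0127,0.0273,0,0,0,0.58],[-0.0127,0.0273,0,0,0,0.58],[-0.0127,0.0273,0,0,0,0.58],[-0.0127,0.0273,0,0,0,0.58],[-0.0127,0.0273,0,0,0,0.58],[0,0,0,0,0,0],[0,0,0,0,0,0]]]'
```

```text
time: 27.5
tool_pos: [0.4232, 0.3865, 0.0861]
tool_rot: [0.0, 0.999, 0.054, 0.0]
contact_force: [-0.8, 0.1, -4.2]
gripper_width: 0.641
grasp_force: 67.3
```

```bash
python3 -m handwheel '[[[0,0,-0.025,0,0,0],[0,0,-0.025,0,0,0],[0,0,-0.02,0,0,0],[0,0,-0.012,0,0,0],[0,0,-0.007,0,0,0],[0,0,0,0,0,0],[0,0,0,0,0,0]]]';python3 -m handwheel '[[[0,0,0,0,0,0],[0,0,0,0,0,0],[0,0,0,0,0,0],[0,0,0,0,0,0],[0,0,0.02,0,0,0],[0,0,0.03,0,0,0],[0,0,0.03,0,0,0],[0,0,0.03,0,0,0],[0,0,0.03,0,0,0],[0,0,0,0,0,0],[0,0,0,0,0,0]]]' 0.82
```

```text
time: 28.08
tool_pos: [0.425, 0.3855, -0.0023]
tool_rot: [-0.0, 0.999, 0.052, 0.001]
contact_force: [0.5, -0.1, -3.4]
gripper_width: 0.64
grasp_force: 67.3
time: 29.0
tool_pos: [0.4256, 0.3867, 0.1404]
tool_rot: [-0.002, 0.999, 0.053, 0.003]
contact_force: [0.1, -0.8, -0.4]
gripper_width: 0.816
grasp_force: 0.0
```

```bash
python3 -m handwheel '[[[0.017,-0.0218,0,0,0,-0.72],[0.017,-0.0218,0,0,0,-0.72],[0.017,-0.0218,0,0,0,-0.72],[0.017,-0.0218,0,0,0,-0.72],[0.017,-0.0218,0,0,0,-0.72],[0.017,-0.0218,0,0,0,-0.72],[0.017,-0.0218,0,0,0,-0.72],[0.017,-0.0218,0,0,0,-0.72],[0.017,-0.0218,0,0,0,-0.72],[0.017,-0.0218,0,0,0,-0.72],[0.017,-0.0218,0,0,0,-0.72],[0.017,-0.0218,0,0,0,-0.72],[0.017,-0.0218,0,0,0,-0.72],[0,0,0,0,0,0],[0,0,0,0,0,0],[0,0,0,0,0,0]]]' 0.82
python3 - <<'E'
from h import *
p,W=cloud("wrist")
for t in tins(p,W): print(*t)
p,W=cloud("top"); cv2.imwrite("pics/top4.png",p)
for t in tins(p,W): print(*t)
E
```

```text
time: 30.33
tool_pos: [0.6438, 0.1022, 0.1351]
tool_rot: [-0.0, 1.0, -0.029, -0.001]
contact_force: [0.2, 0.0, -0.5]
gripper_width: 0.82
grasp_force: 0.0
[ 7.51900e-01 -3.81000e-02  1.30900e-01  3.82000e-02  7.59856e+01] 0.0558 1739 [350   0]
[ 0.7719 -0.0683  0.0228  0.0034  0.4521] 0.056 993 [455   0]
[ 0.6461 -0.0076  0.1222  0.0587 -0.8642] 0.0513 8669 [347 103]
[ 0.6446  0.1048  0.1211  0.0581 -2.699 ] 0.0512 8372 [224 114]
[  0.5333   0.369    0.0536   0.0193 -13.6197] 0.056 563 [  0 277]
[ 0.6455 -0.008   0.1196  0.0581 -1.0318] 0.0522 745 [214 136]
[ 6.46600e-01  1.00900e-01  5.05000e-02  2.87000e-02 -8.81225e+01] 0.0522 154 [180 150]
[0.5463 0.3972 0.0817 0.0586 7.5873] 0.0584 492 [ 81 173]
[ 0.4559 -0.3821  0.0812  0.0578 -7.1217] 0.0568 528 [338 203]
[0.4239 0.3845 0.1203 0.0578 6.2142] 0.0585 738 [ 82 207]
```

```bash
python3 -m handwheel '[[[0.001,0.002,-0.03,0,0,0],[0,0,-0.03,0,0,0],[0,0,-0.03,0,0,0],[0,0,-0.03,0,0,0],[0,0,-0.018,0,0,0],[0,0,-0.012,0,0,0],[0,0,0,0,0,0],[0,0,0,0,0,0]]]'; python3 -m handwheel '[[[0,0,0,0,0,0],[0,0,0,0,0,0],[0,0,0,0,0,0],[0,0,0,0,0,0],[0,0,0,0,0,0],[0,0,0,0,0,0],[0,0,0,0,0,0]]]' 0.2;python3 -m handwheel '[[[0,0,0.02,0,0,0],[0,0,0.02,0,0,0],[0,0,0.02,0,0,0],[0,0,0.02,0,0,0],[0,0,0.02,0,0,0],[0,0,0,0,0,0],[0,0,0,0,0,0],[0,0,0,0,0,0],[0,0,0,0,0,0],[0,0,0,0,0,0],[0,0,0,0,0,0]]]';for i in 1 2 3; do python3 -m handwheel '[[[0,0,0,0,0,0],[0,0,0,0,0,0]]]'|grep contact_force; done
```

```text
time: 31.1
tool_pos: [0.6456, 0.1046, -0.0131]
tool_rot: [-0.0, 1.0, -0.029, -0.0]
contact_force: [-0.1, -0.3, -0.1]
gripper_width: 0.819
grasp_force: 0.0
time: 31.68
tool_pos: [0.6479, 0.1042, -0.0105]
tool_rot: [-0.0, 1.0, -0.029, 0.002]
contact_force: [-0.8, 1.4, 6.6]
gripper_width: 0.643
grasp_force: 66.6
time: 32.6
tool_pos: [0.6449, 0.1039, 0.0851]
tool_rot: [0.0, 1.0, -0.029, -0.001]
contact_force: [-0.1, 0.5, -1.1]
gripper_width: 0.646
grasp_force: 65.8
contact_force: [-0.8, -0.8, -1.0]
contact_force: [0.3, 0.3, -1.0]
contact_force: [-0.2, 0.7, -0.0]
```

Empty, so it goes to the crate's left-hand slot.

```bash
python3 -m handwheel '[[[-0.0122,-0.0257,0.0007,0,0,-0.2],[-0.0122,-0.0257,0.0007,0,0,-0.2],[-0.0122,-0.0257,0.0007,0,0,-0.2],[-0.0122,-0.0257,0.0007,0,0,-0.2],[-0.0122,-0.0257,0.0007,0,0,-0.2],[-0.0122,-0.0257,0.0007,0,0,-0.2],[-0.0122,-0.0257,0.0007,0,0,-0.2],[-0.0122,-0.0257,0.0007,0,0,-0.2],[-0.0122,-0.0257,0.0007,0,0,-0.2],[-0.0122,-0.0257,0.0007,0,0,-0.2],[-0.0122,-0.0257,0.0007,0,0,-0.2],[-0.0122,-0.0257,0.0007,0,0,-0.2],[-0.0122,-0.0257,0.0007,0,0,-0.2],[-0.0122,-0.0257,0.0007,0,0,-0.2],[-0.0122,-0.0257,0.0007,0,0,-0.2],[0,0,0,0,0,0],[0,0,0,0,0,0]]]'
```

```text
time: 34.52
tool_pos: [0.4625, -0.2826, 0.0976]
tool_rot: [0.0, 0.998, -0.057, 0.0]
contact_force: [0.8, 0.9, -0.5]
gripper_width: 0.646
grasp_force: 65.8
```

```bash
python3 -m handwheel '[[[0,0,-0.025,0,0,0],[0,0,-0.025,0,0,0],[0,0,-0.02,0,0,0],[0,0,-0.015,0,0,0],[0,0,-0.01,0,0,0],[0,0,-0.007,0,0,0],[0,0,0,0,0,0],[0,0,0,0,0,0]]]';python3 -m handwheel '[[[0,0,0,0,0,0],[0,0,0,0,0,0],[0,0,0,0,0,0],[0,0,0,0,0,0],[0,0,0.02,0,0,0],[0,0,0.03,0,0,0],[0,0,0.03,0,0,0],[0,0,0.03,0,0,0],[0,0,0.03,0,0,0],[0,0,0,0,0,0],[0,0,0,0,0,0]]]' 0.76
```

```text
time: 35.18
tool_pos: [0.4638, -0.2815, -0.004]
tool_rot: [0.0, 0.998, -0.055, 0.001]
contact_force: [0.3, -0.2, 0.3]
gripper_width: 0.65
grasp_force: 65.9
time: 36.1
tool_pos: [0.4643, -0.2827, 0.1383]
tool_rot: [0.002, 0.998, -0.055, 0.002]
contact_force: [-0.7, 0.6, -0.1]
gripper_width: 0.76
grasp_force: 0.0
```

```bash
python3 -m handwheel '[[[0.0153,0.0228,0,0,0,0.46],[0.0153,0.0228,0,0,0,0.46],[0.0153,0.0228,0,0,0,0.46],[0.0153,0.0228,0,0,0,0.46],[0.0153,0.0228,0,0,0,0.46],[0.0153,0.0228,0,0,0,0.46],[0.0153,0.0228,0,0,0,0.46],[0.0153,0.0228,0,0,0,0.46],[0.0153,0.0228,0,0,0,0.46],[0.0153,0.0228,0,0,0,0.46],[0.0153,0.0228,0,0,0,0.46],[0.0153,0.0228,0,0,0,0.46],[0,0,0,0,0,0],[0,0,0,0,0,0],[0,0,0,0,0,0]]]' 0.85
python3 - <<'E'
from h import *
p,W=cloud("wrist")
for t in tins(p,W): print(*t)
p,W=cloud("top"); cv2.imwrite("pics/top5.png",p)
for t in tins(p,W): print(*t)
E
```

```text
time: 37.35
tool_pos: [0.6453, -0.0081, 0.1335]
tool_rot: [0.0, 1.0, -0.007, -0.002]
contact_force: [0.7, -0.2, 0.8]
gripper_width: 0.847
grasp_force: 0.0
[7.737e-01 1.590e-02 3.480e-02 3.000e-04 4.317e+00] 0.0525 171 [223   0]
[ 7.7560e-01 -6.8000e-02  2.8400e-02  1.3000e-03  4.3137e+00] 0.0569 531 [330   0]
[ 7.7970e-01 -1.5610e-01  2.3700e-02  2.3000e-03  3.2686e+00] 0.0562 955 [436   0]
[ 7.52800e-01 -7.31000e-02  1.78600e-01  1.00000e-03 -8.60204e+01] 0.0572 1553 [226  40]
[ 0.6465 -0.0077  0.1205  0.0582 -0.582 ] 0.0512 8492 [227 113]
[ 0.5105 -0.2578  0.0513  0.0126 11.2658] 0.0557 544 [496 264]
[0.5463 0.3973 0.0813 0.0605 7.8547] 0.0585 497 [ 81 173]
[ 0.4897 -0.2827  0.1152  0.0577 -6.7637] 0.057 755 [304 185]
[ 0.4559 -0.382   0.0812  0.0582 -7.4912] 0.0568 527 [338 203]
[0.4236 0.3844 0.12   0.0602 6.3057] 0.0584 759 [ 82 207]
```

```bash
python3 -m handwheel '[[[0.001,0,-0.03,0,0,0],[0,0,-0.03,0,0,0],[0,0,-0.03,0,0,0],[0,0,-0.03,0,0,0],[0,0,-0.018,0,0,0],[0,0,-0.01,0,0,0],[0,0,0,0,0,0],[0,0,0,0,0,0]]]'; python3 -m handwheel '[[[0,0,0,0,0,0],[0,0,0,0,0,0],[0,0,0,0,0,0],[0,0,0,0,0,0],[0,0,0,0,0,0],[0,0,0,0,0,0],[0,0,0,0,0,0]]]' 0.2;python3 -m handwheel '[[[0,0,0.02,0,0,0],[0,0,0.02,0,0,0],[0,0,0.02,0,0,0],[0,0,0.02,0,0,0],[0,0,0.02,0,0,0],[0,0,0,0,0,0],[0,0,0,0,0,0],[0,0,0,0,0,0],[0,0,0,0,0,0],[0,0,0,0,0,0],[0,0,0,0,0,0]]]';for i in 1 2 3; do python3 -m handwheel '[[[0,0,0,0,0,0],[0,0,0,0,0,0]]]'|grep contact_force; done
```

```text
time: 38.12
tool_pos: [0.6475, -0.0086, -0.0123]
tool_rot: [0.0, 1.0, -0.008, 0.0]
contact_force: [0.5, 0.3, 0.4]
gripper_width: 0.851
grasp_force: 0.0
time: 38.7
tool_pos: [0.6496, -0.0084, -0.0099]
tool_rot: [0.0, 1.0, -0.007, 0.002]
contact_force: [-0.5, -1.5, 5.5]
gripper_width: 0.646
grasp_force: 68.1
time: 39.62
tool_pos: [0.6465, -0.0078, 0.0855]
tool_rot: [-0.0, 1.0, -0.007, -0.001]
contact_force: [-0.3, 0.0, -5.5]
gripper_width: 0.641
grasp_force: 67.1
contact_force: [0.2, 1.3, -4.1]
contact_force: [0.1, 0.5, -3.5]
contact_force: [-0.1, 0.2, -3.9]
```

Full, so it goes to the long row, near slot.

```bash
python3 -m handwheel '[[[-0.0164,0.0229,0,0,0,0.53],[-0.0164,0.0229,0,0,0,0.53],[-0.0164,0.0229,0,0,0,0.53],[-0.0164,0.0229,0,0,0,0.53],[-0.0164,0.0229,0,0,0,0.53],[-0.0164,0.0229,0,0,0,0.53],[-0.0164,0.0229,0,0,0,0.53],[-0.0164,0.0229,0,0,0,0.53],[-0.0164,0.0229,0,0,0,0.53],[-0.0164,0.0229,0,0,0,0.53],[-0.0164,0.0229,0,0,0,0.53],[-0.0164,0.0229,0,0,0,0.53],[-0.0164,0.0229,0,0,0,0.53],[0,0,0,0,0,0],[0,0,0,0,0,0]]]'
```

```text
time: 41.37
tool_pos: [0.4337, 0.2906, 0.0875]
tool_rot: [0.0, 0.999, 0.054, 0.0]
contact_force: [0.5, -0.2, -3.4]
gripper_width: 0.646
grasp_force: 66.9
```

```bash
python3 -m handwheel '[[[0,0,-0.025,0,0,0],[0,0,-0.025,0,0,0],[0,0,-0.02,0,0,0],[0,0,-0.012,0,0,0],[0,0,-0.008,0,0,0],[0,0,0,0,0,0],[0,0,0,0,0,0]]]';python3 -m handwheel '[[[0,0,0,0,0,0],[0,0,0,0,0,0],[0,0,0,0,0,0],[0,0,0,0,0,0],[0,0,0.02,0,0,0],[0,0,0.03,0,0,0],[0,0,0.03,0,0,0],[0,0,0.03,0,0,0],[0,0,0.03,0,0,0],[0,0,0.01,0,0,0],[0,0,0,0,0,0]]]' 0.8
```

```text
time: 41.95
tool_pos: [0.4356, 0.2898, -0.0019]
tool_rot: [-0.0, 0.999, 0.053, 0.001]
contact_force: [0.1, 0.0, -3.4]
gripper_width: 0.646
grasp_force: 67.0
time: 42.87
tool_pos: [0.4367, 0.291, 0.1517]
tool_rot: [-0.002, 0.999, 0.053, 0.004]
contact_force: [0.6, 0.2, -0.2]
gripper_width: 0.801
grasp_force: 0.0
```

```bash
python3 -m handwheel '[[[0.0066,-0.0317,0,0,0,-0.62],[0.0066,-0.0317,0,0,0,-0.62],[0.0066,-0.0317,0,0,0,-0.62],[0.0066,-0.0317,0,0,0,-0.62],[0.0066,-0.0317,0,0,0,-0.62],[0.0066,-0.0317,0,0,0,-0.62],[0.0066,-0.0317,0,0,0,-0.62],[0.0066,-0.0317,0,0,0,-0.62],[0.0066,-0.0317,0,0,0,-0.62],[0.0066,-0.0317,0,0,0,-0.62],[0.0066,-0.0317,0,0,0,-0.62],[0.0066,-0.0317,0,0,0,-0.62],[0.0066,-0.0317,0,0,0,-0.62],[0.0066,-0.0317,0,0,0,-0.62],[0.0066,-0.0317,0,0,0,-0.62],[0.0066,-0.0317,0,0,0,-0.62],[0.0066,-0.0317,0,0,0,-0.62],[0.0066,-0.0317,0,0,0,-0.62],[0.0066,-0.0317,0,0,0,-0.62],[0.0066,-0.0317,0,0,0,-0.62]]]' 0.7;python3 -m handwheel '[[[0,0,0,0,0,0],[0,0,0,0,0,0],[0,0,0,0,0,0]]]'
python3 - <<'E'
from h import *
p,W=cloud("wrist")
s=W.reshape(-1,3);k=s[(s[:,2]>.095)&(s[:,2]<.106)&(abs(s[:,0]-.56)<.05)&(abs(s[:,1]+.34)<.04)];print(len(k),rect(k))
q,W=cloud("top")
for t in tins(q,W): print(*t)
cv2.imwrite("pics/v6.png",np.hstack([cv2.resize(p,(400,300)),cv2.resize(q,(400,300))]))
E
```

```text
time: 44.53
tool_pos: [0.5652, -0.345, 0.1439]
tool_rot: [-0.001, 0.998, -0.056, -0.002]
contact_force: [1.4, 0.2, -0.0]
gripper_width: 0.704
grasp_force: 0.0
time: 44.78
tool_pos: [0.5653, -0.3432, 0.1449]
tool_rot: [-0.001, 0.998, -0.055, -0.001]
contact_force: [0.1, 0.3, 0.0]
gripper_width: 0.7
grasp_force: 0.0
1010 [ 5.64900e-01 -3.43100e-01  2.95000e-02  2.00000e-02  8.37704e+01]
[0.5467 0.3968 0.0825 0.0579 8.0621] 0.0585 497 [ 81 173]
[0.433  0.2893 0.1207 0.0588 6.098 ] 0.0584 772 [113 204]
[0.4237 0.3844 0.12   0.0602 6.147 ] 0.0586 761 [ 82 207]
```

View pics/v6.png

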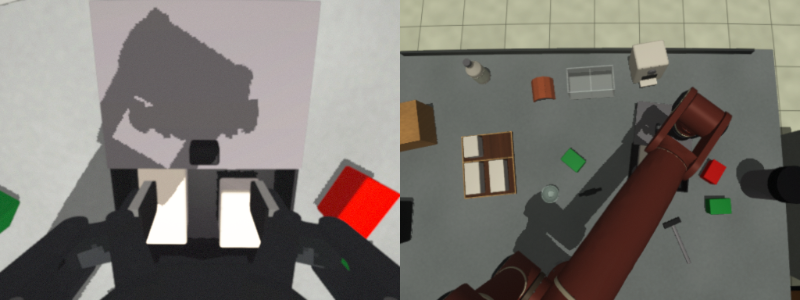

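The wrist view shows the knob at (204,152) and both empties lying inside the crate. The top view shows three tins in the rack. Now I grip the knob and close.

```bash
python3 -m handwheel '[[[0,0,-0.03,0,0,0],[0,0,-0.03,0,0,0],[0,0,-0.02,0,0,0],[0,0,-0.012,0,0,0],[0,0,0,0,0,0],[0,0,0,0,0,0]]]'; python3 -m handwheel '[[[0,0,0,0,0,0],[0,0,0,0,0,0],[0,0,0,0,0,0],[0,0,0,0,0,0],[0,0,0,0,0,0],[0,0,0,0,0,0],[0,0,0,0,0,0]]]' 0.1; python3 -m handwheel '[[[-0.0124,0.0014,0,0,0,0],[-0.0124,0.0014,0,0,0,0],[-0.0124,0.0014,0,0,0,0],[-0.0124,0.0014,0,0,0,0],[-0.0124,0.0014,0,0,0,0],[-0.0124,0.0014,0,0,0,0],[-0.0124,0.0014,0,0,0,0],[-0.0124,0.0014,0,0,0,0],[-0.0124,0.0014,0,0,0,0],[-0.0124,0.0014,0,0,0,0],[-0.0124,0.0014,0,0,0,0],[-0.0124,0.0014,0,0,0,0],[0,0,0,0,0,0]]]'
```

```text
time: 45.38
tool_pos: [0.5663, -0.3434, 0.0553]
tool_rot: [-0.0, 0.998, -0.055, -0.0]
contact_force: [-0.1, -0.9, 1.0]
gripper_width: 0.698
grasp_force: 0.0
time: 45.97
tool_pos: [0.5678, -0.3445, 0.0581]
tool_rot: [0.0, 0.998, -0.055, 0.002]
contact_force: [-0.3, 3.9, 5.5]
gripper_width: 0.331
grasp_force: 61.4
time: 47.05
tool_pos: [0.4176, -0.3275, 0.0581]
tool_rot: [0.0, 0.998, -0.056, 0.001]
contact_force: [-1.2, 5.2, 8.6]
gripper_width: 0.326
grasp_force: 62.0
```

```bash
python3 -m handwheel '[[[-0.004,0.0004,0,0,0,0],[-0.003,0.0003,0,0,0,0],[0,0,0,0,0,0]]]'; python3 -m handwheel '[[[-0.003,0.0003,0,0,0,0],[0,0,0,0,0,0]]]'; python3 -m handwheel '[[[-0.0025,0.0003,0,0,0,0],[0,0,0,0,0,0]]]'
```

```text
time: 47.3
tool_pos: [0.4119, -0.3269, 0.0581]
tool_rot: [0.0, 0.998, -0.055, 0.002]
contact_force: [0.6, 5.6, 7.3]
gripper_width: 0.333
grasp_force: 61.9
time: 47.47
tool_pos: [0.411, -0.3268, 0.0581]
tool_rot: [0.0, 0.998, -0.056, 0.004]
contact_force: [7.7, 3.7, 3.8]
gripper_width: 0.33
grasp_force: 61.4
time: 47.63
tool_pos: [0.4111, -0.3268, 0.0582]
tool_rot: [0.001, 0.998, -0.056, 0.008]
contact_force: [17.1, 2.6, -2.9]
gripper_width: 0.328
grasp_force: 60.8
```

Force rises with no further motion, so the cover is at its closed stop. I release and back off.

```bash
python3 -m handwheel '[[[0.004,0,0,0,0,0],[0,0,0,0,0,0]]]'; python3 -m handwheel '[[[0,0,0,0,0,0],[0,0,0,0,0,0],[0,0,0,0,0,0],[0,0,0,0,0,0],[0,0,0.02,0,0,0],[0,0,0.03,0,0,0],[0,0,0.03,0,0,0],[0,0,0.03,0,0,0],[0,0,0.03,0,0,0],[0,0.03,0.01,0,0,0],[0,0.03,0,0,0,0],[0,0.03,0,0,0,0],[0,0.03,0,0,0,0],[0,0.03,0,0,0,0],[0,0.03,0,0,0,0],[0,0,0,0,0,0],[0,0,0,0,0,0],[0,0,0,0,0,0]]]' 0.75
python3 - <<'E'
from h import *
q,W=cloud("top")
for t in tins(q,W,.035,.065): print(*t)
sub=W[150:260,285:400].reshape(-1,3)
k=sub[(sub[:,2]>.095)&(sub[:,2]<.11)&(sub[:,1]<-.25)]; print("knob",len(k),k.mean(0),rect(k))
s,_=grab_frame("scene")
cv2.imwrite("pics/v7.png",np.hstack([cv2.resize(s,(400,300)),cv2.resize(q,(400,300))]))
E
```

```text
time: 47.8
tool_pos: [0.4114, -0.3268, 0.0581]
tool_rot: [0.001, 0.998, -0.055, 0.002]
contact_force: [2.1, 2.9, 6.4]
gripper_width: 0.331
grasp_force: 61.8
time: 49.3
tool_pos: [0.4089, -0.1466, 0.2053]
tool_rot: [0.0, 0.998, -0.055, -0.0]
contact_force: [0.1, -0.9, 0.1]
gripper_width: 0.752
grasp_force: 0.0
[0.5464 0.3968 0.0817 0.0587 8.0587] 0.0586 486 [ 81 173]
[0.4328 0.2889 0.1201 0.0574 6.0363] 0.0583 750 [113 204]
[0.4236 0.3848 0.1201 0.0587 6.4998] 0.0585 750 [ 82 207]
knob 77 [ 0.40742364 -0.32446331  0.10212779] [ 4.07500e-01 -3.24400e-01  2.82000e-02  1.97000e-02  8.98351e+01]
```

View pics/v7.png

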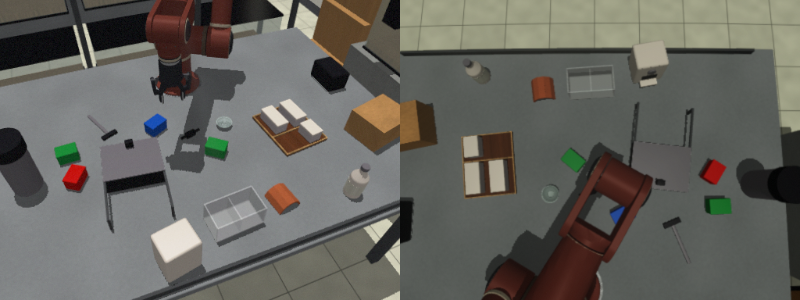

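The cover is closed: its knob is at (660,182) in the right-hand half, which matches the computed closed position. Three tins lie flat in the rack at (490,165), the bystanders are in place and the gripper is clear.

```bash
python3 -c "
from plant import job_done; print(job_done())"
```

```text
the job is handed in; nothing more can be done
None
```

The job is handed in with all five tins sorted: three full ones (two long, one short) lie in their rack rows, two empties are in the crate with its cover closed, and no verdict came back.

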